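Hold the heat-sink cover over a sewing machine's control box

ROBOT

A 6-joint arm with a two-finger parallel gripper is mounted at the origin on the work surface. World frame = base frame: x ahead of the robot, y to its left, z up, the work surface at z = 0. Lengths are in m, angles in rad, forces in N, time in s.
With the tool pointing down it reaches from about 0.225 to 0.875 m from the base axis. Payload 3.4 kg.
Tool frame: the origin (TCP) lies between the finger pads; the fingertips stand 11 mm ahead of it and the grasp point (between the pads) lies 8 mm behind it; z points along the fingers, y is the direction in which the jaws open and shut (so a half turn about z gives the same grasp; the last joint's range is limited). The gripper opens to 85 mm and grips with 20 to 120 N. Pads are 22 mm wide; open, the fingers measure 114 mm over their backs; the gripper's body (76 mm by 85 mm) begins 54 mm behind the grasp point. The pads swing forward as they close: fully open they stand 13 mm farther back than shut.
Start: joints at [1.069, 0.276, 1.505, -0, 1.361, -0.121], TCP at [0.214, 0.534, 0.242] pointing down, gripper open.
Joint ranges: [-2.89, 2.89], [-0.75, 2.08], [0.22, 2.7], [-1.18, 4.32], [0.11, 2.71], [-2.7, 2.7]. Speed limits (rad/s): [2.57, 2.57, 3.14, 3.14, 3.14, 3.14].

INTERFACE

Orientations are given as a unit quaternion [w, x, y, z].
In Python, from rig import manip gives the robot as it stands. The module is installed in compiled form; this text tells all that it offers.
- The arm moves only by the tool move_arm, never from a script. Its argument "series" is a list that holds one entry, the list of rows, each a list of 7 numbers: the shift along the world's x, y, z in m, then the turn, a rotation vector about the world's x, y, z in rad, then the finger opening in m, from 0 to 0.0854. A call has 1 to 20 rows; each row shifts and turns the commanded pose from where the row before left it; what a row does not reach is not made up. A row lasts 1/12 s, in which the tool goes at most 41.7 mm and 7.16 degrees, less where a joint would pass 70% of its speed; a pose out of reach is approached as far as the arm can. A call with a gripper value outside its range is refused whole. The fingers move at their own pace and stop on an object; "newtons" is the grip in N (left out, the last holds). Time passes only in rows, so rows that do not move let the fingers close. It gives the time, the measured TCP pose, the force and the opening at its end, in the units of the state.
- manip.get_state(): the state, without advancing time (a new reading comes with each control period).
- manip.get_image(name): name is "side" or "top" or "wrist"; returns a dict with "color" (480x640x3 uint8, red, green, blue), "fx", "fy", "cx", "cy" (pixels), "R" (3x3) and "t" (3): a world point X has camera coordinates R X + t; the wrist camera has in their place "tool_from_camera" (4x4, takes a point from camera to tool coordinates, whose origin is the TCP and whose axes are the flange's). Camera axes: x right, y down, z forward; pixel columns grow to the right and rows downward; lengths in m; the calibration is good to about 2 mm. A picture is of the moment at which its call begins: read the wrist's pose just before it. There is no depth.
- manip.sign_off(): hands the job in, once; it reports no verdict.
The state is a dict: "clock": time; "qpos": joint angles; "qd": joint speeds; "effort": joint torques, N m; "position": TCP position; "ee_rot": TCP orientation; "contact_force": force on the tool from outside, world axes, zero at the start; "moment": the same for the moment, N m; "width": finger opening in m.
Only numpy, scipy, OpenCV 4.12 (cv2) and the standard library are available. Lean on these libraries where they do the work, as an engineer would, in place of code of your own. Each camera call takes 0.05 s, during which the arm holds its last target.

TASK

The sewing machine's control box stands open on the cutting table: take the pliers off it and lay them down flat on the table clear of it, without dropping them. Then pick up the finned cover by its fins and hold it still and level a finger's width (about 15 mm) above the box's rim, notch over the plug socket, with its four screw holes straight above the four threaded posts, so that I can start the screws before it comes down on the thermal pads. It must not touch the box at any time, and you finish still holding it there; leave the other things on the table where they are.

Things in the scene. Friction and masses are not known exactly. Their poses are not given: they have to be found in the camera images.
- control_box: Grey open-topped box, fixed; 180 (x) x 112 (y) x 64 mm, 4 mm walls; origin: centre of underside. 16 mm square posts with M5 brass inserts in the inside corners, flush with the level rim. -x end (towards robot): black plug socket 16 x 42, top at 60. +x end: display. Inside: module with thermal pads 40 x 60 centred at x = 42, top at 62; the rest below 43. Foot lugs stick out 14 mm from the long sides.
- cover: Loose aluminium heat-sink cover, lies fins up, about 0.36 kg. Plate 180 (x) x 112 (y) x 4 mm; origin: centre of its underside. Seven fins along x form a straight-sided block 116 (x) x 46 (y), z 4 to 36 mm, centred over the origin: grip it across the 46. Notch at the -x end, 44 wide x 24 deep, belongs over the box's socket. A 9 mm hole in each corner. Fitted, its axes match the box's.
- pliers: Combination pliers, 200 long, 12 mm thick, 0.22 kg, steel head, black handles; start lying flat across the box on its two long walls. Origin: underside of the middle of the head, there a block 42 (x) x 26 (y) mm to grip across the 26. Jaws to x = +73, handles to x = -127, 56 mm over their outsides.
- dispenser: Heavy beige tape dispenser, 150 (x) x 56 (y) x 87 mm high, on the table. Origin: centre of its underside. A bystander.
- thread_cone: White cone of thread, 62 mm wide at its foot, 118 mm high. Origin: centre of its underside. A bystander.
- weight: Dark steel pattern weight: disc 72 mm wide, 18 mm high, with a knob up to 40 mm. Origin: centre of its underside. A bystander.
- screw_dish: Shallow steel dish, 82 mm wide, 16 mm high, with the cover's screws in it. Origin: centre of its underside. A bystander.
- post0 (a point): Top centre of the threaded post at the box's socket end, +y side: (x, y, z) = (-80, 46, 64) mm in the box's frame.
- post1 (a point): Top centre of the threaded post at the box's socket end, -y side: (x, y, z) = (-80, -46, 64) mm in the box's frame.
- post2 (a point): Top centre of the threaded post at the box's panel end, +y side: (x, y, z) = (80, 46, 64) mm in the box's frame.
- post3 (a point): Top centre of the threaded post at the box's panel end, -y side: (x, y, z) = (80, -46, 64) mm in the box's frame.
- hole0 (a point): Centre, at the underside, of the cover's screw hole that belongs over post0: (-80, 46, 0) mm in the cover's frame.
- hole1 (a point): Centre, at the underside, of the cover's screw hole that belongs over post1: (-80, -46, 0) mm in the cover's frame.
- hole2 (a point): Centre, at the underside, of the cover's screw hole that belongs over post2: (80, 46, 0) mm in the cover's frame.
- hole3 (a point): Centre, at the underside, of the cover's screw hole that belongs over post3: (80, -46, 0) mm in the cover's frame.
Mind the look-alikes: they are no part of the job. There is more than one size of the control_box; the job needs the larger.

How it is judged:
On the way, in this order (a step that is already met when the one before it is completed fails the run):
1. the pliers lie flat on the table clear of the box, let go (height (world z) of pliers below 0.008 m and angle between pliers's own z axis and vertical below 0.1 rad and horizontal distance between pliers and control_box above 0.08 m and linear speed of pliers below 0.02 m/s and contact force between the fingers and pliers below 0.1 N and contact force between pliers and control_box below 0.1 N), for 0.2 s.
2. the cover is lifted off the table in the gripper (height (world z) of cover above 0.03 m and contact force between the fingers and cover above 1 N), for 0.2 s.
At the end, for the whole second after the job is handed in: Cover held still in the fingers, touching neither box nor pliers, level to 0.07 rad, underside 6 to 26 mm above the rim, each hole within 3.5 mm horizontally of its post (notch over socket); pliers flat, let go and at rest on the table, origin over 80 mm from the box's, not touching the box (all of step 1 and horizontal distance between hole0 and post0 below 0.0035 m and z of hole0 in the frame of control_box between 0.07 and 0.09 m and horizontal distance between hole1 and post1 below 0.0035 m and z of hole1 in the frame of control_box between 0.07 and 0.09 m and horizontal distance between hole2 and post2 below 0.0035 m and z of hole2 in the frame of control_box between 0.07 and 0.09 m and horizontal distance between hole3 and post3 below 0.0035 m and z of hole3 in the frame of control_box between 0.07 and 0.09 m and angle between cover's own z axis and vertical below 0.07 rad and linear speed of cover below 0.01 m/s and angular speed of cover below 0.1 rad/s and contact force between the fingers and cover above 1 N and contact force between cover and control_box below 0.1 N and contact force between cover and pliers below 0.1 N); the arm keeps its last pose, push and grip.
It fails at once if the cover touches the control box (contact force between cover and control_box above 0.3 N).
It fails at once if the pliers are dropped or flung (faster than 0.8 m/s out of the fingers) (linear speed of pliers above 0.8 m/s and contact force between the fingers and pliers below 0.05 N).
It fails at once if a bystander (dispenser, thread cone, weight, screw dish) is moved by more than 30 mm (distance of any of dispenser, thread_cone, weight, screw_dish from where it was at the start of the episode above 0.03 m).
It also fails if it takes over 70 s, if anything falls off the work surface, if the arm or the gripper's body presses on something with over 40 N, if the wrist force passes 120 N, or if a joint passes its speed limit or range.

## Working session

There is one attempt and no reset: what is moved stays moved. The work goes in short steps, Python scripts to look and compute and a tool call to move; the robot and the scene stay as the last step left them, time stands still between calls to the robot, and variables do not carry over. Pictures are saved under pics/ and viewed, and the job is handed in when it is done.

Besides the shell and the picture viewer there is one more tool, called after "Emit:" as name(argument=value, ...) on one line, values as JSON. move_arm: Moves the arm, as the interface text tells. Its arguments: {"type":"object","properties":{"series":{"type":"array"},"newtons":{"type":"number"}},"required":["series"]}

```bash
mkdir -p pics; cat > h.py <<'E'
import numpy as np, cv2
from rig import manip
def snap(n,f):
    im=manip.get_image(n); cv2.imwrite('pics/'+f,im['color'][:,:,::-1]); return im
def ray(im,u,v,z):
    R=np.array(im['R']);t=np.array(im['t']);c=-R.T@t
    d=R.T@np.array([(u-im['cx'])/im['fx'],(v-im['cy'])/im['fy'],1])
    return c+d*(z-c[2])/d[2]
def proj(im,X):
    p=np.array(im['R'])@np.array(X)+np.array(im['t']); return p[0]/p[2]*im['fx']+im['cx'],p[1]/p[2]*im['fy']+im['cy']
E
python3 - <<'E'
from h import *
import pickle
print(manip.get_state())
d={}
for n in('top','side','wrist'):
    d[n]=snap(n,n+'0.png'); print({k:v for k,v in d[n].items() if k!='color'})
pickle.dump(d,open('d0.pkl','wb'))
E
```

```text
{'clock': 0.0, 'qpos': array([ 1.06897548e+00,  2.76580755e-01,  1.50616281e+00,  9.08827256e-06,
        1.36069564e+00, -1.21024637e-01]), 'qd': array([-0.00088638, -0.00022288, -0.00055469, -0.00016444, -0.00019838,
        0.00080322]), 'effort': array([ 1.36129322e-03, -4.16763783e+01, -2.45804679e+01, -2.36628657e-04,
        1.09897097e-02, -1.69233408e-05]), 'position': array([0.21346615, 0.53334419, 0.24143599]), 'ee_rot': array([-2.87133746e-04,  1.89250676e-01,  9.81928373e-01, -8.77504059e-04]), 'contact_force': array([ 0.1176986 , -0.56453663, -0.81405336]), 'moment': array([0.06932062, 0.00093289, 0.00793893]), 'width': 0.08519770182296671}
{'fx': 497.0002736337173, 'fy': 497.0002736337173, 'cx': 322.7749730677611, 'cy': 245.98343615463946, 'R': array([[-0.02743869, -0.99961407,  0.00433904],
       [-0.98598876,  0.0263497 , -0.16471751],
       [ 0.16453961, -0.00879787, -0.98633124]]), 't': array([0.06750637, 0.60897788, 1.13622417])}
{'fx': 605.8257242746334, 'fy': 605.8257242746334, 'cx': 330.4459741634899, 'cy': 232.65915922731358, 'R': array([[-0.9915839 , -0.12888552, -0.01224325],
       [-0.08733946,  0.73574595, -0.67160236],
       [ 0.09556774, -0.66488076, -0.74081062]]), 't': array([0.59348246, 0.06129972, 1.31176006])}
{'fx': 390.14244609809504, 'fy': 390.14244609809504, 'cx': 315.4170950468982, 'cy': 244.65244087101289, 'tool_from_camera': array([[ 9.00465725e-04, -9.55856563e-01, -2.93832300e-01,
         7.49531052e-02],
       [ 9.99999449e-01,  7.01999126e-04,  7.80903793e-04,
         1.57817801e-03],
       [-5.40161997e-04, -2.93832841e-01,  9.55856668e-01,
        -1.30820457e-01],
       [ 0.00000000e+00,  0.00000000e+00,  0.00000000e+00,
         1.00000000e+00]])}
```

View pics/top0.png

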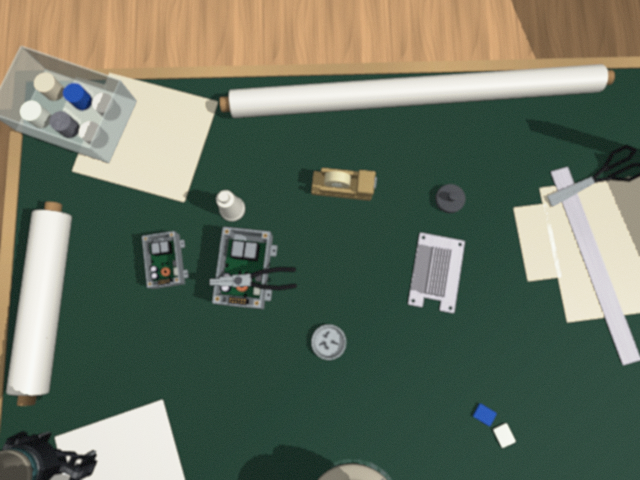

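View pics/side0.png

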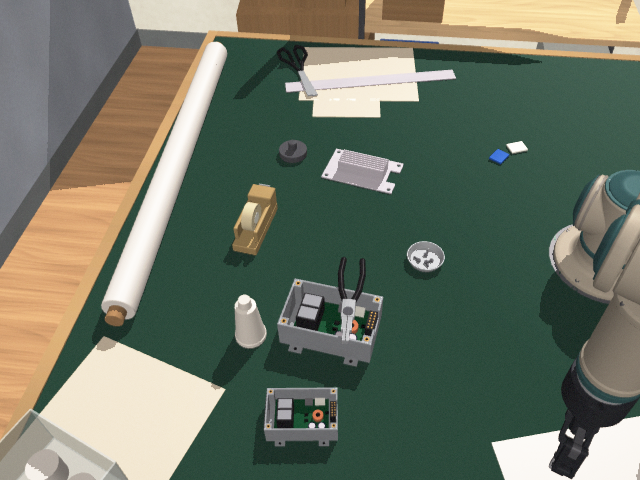

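View pics/wrist0.png

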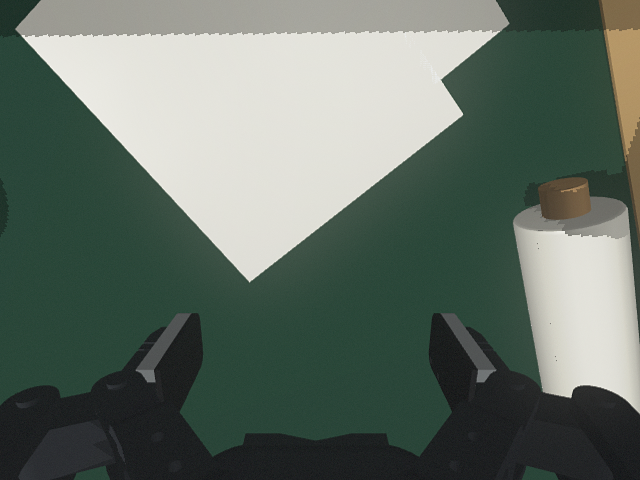

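Candidates: two open boxes, at top (243,267), the larger with the pliers on it, and at (163,260), the smaller look-alike. There is one finned cover at (437,272), and one pair of pliers at (250,281); the scissors at (600,180) are not the pliers. I'll check the choice in close crops.

```bash
python3 - <<'E'
from h import *
import pickle
d=pickle.load(open('d0.pkl','rb'))
t=d['top']['color'][:,:,::-1]; s=d['side']['color'][:,:,::-1]
a=cv2.resize(t[220:315,200:305],None,fx=7,fy=6,interpolation=cv2.INTER_CUBIC)
cv2.imwrite('pics/c1.png',cv2.resize(t[220:320,200:305],None,fx=6,fy=6,interpolation=cv2.INTER_CUBIC))
cv2.imwrite('pics/c2.png',cv2.resize(t[225:325,390:490],None,fx=6,fy=6,interpolation=cv2.INTER_CUBIC))
cv2.imwrite('pics/c3.png',cv2.resize(s[245:370,265:395],None,fx=5,fy=4.8,interpolation=cv2.INTER_CUBIC)[:600])
cv2.imwrite('pics/c4.png',cv2.resize(s[135:205,310:415],None,fx=7,fy=7,interpolation=cv2.INTER_CUBIC))
E
```

```text
(no output)
```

View pics/c1.png

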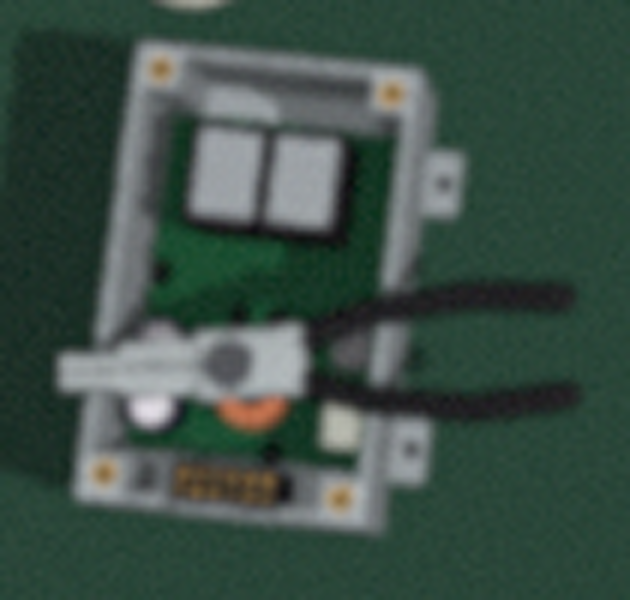

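View pics/c2.png

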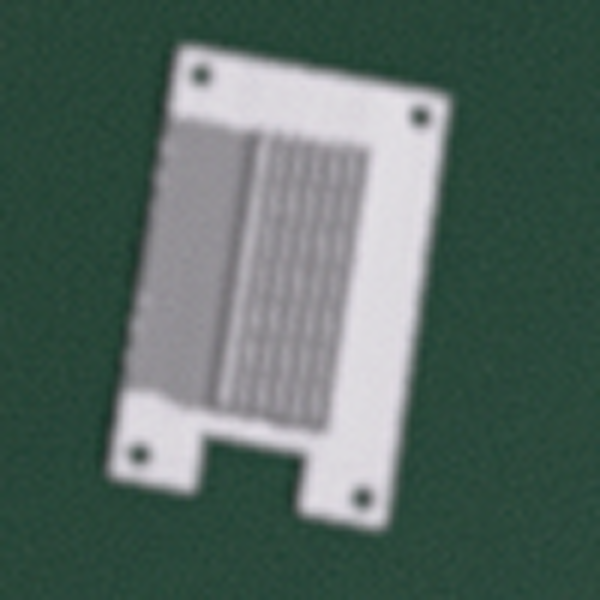

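View pics/c3.png

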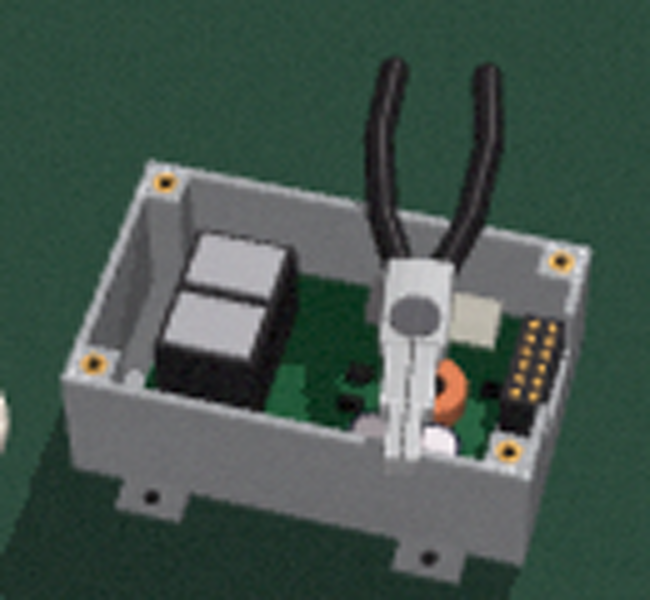

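View pics/c4.png

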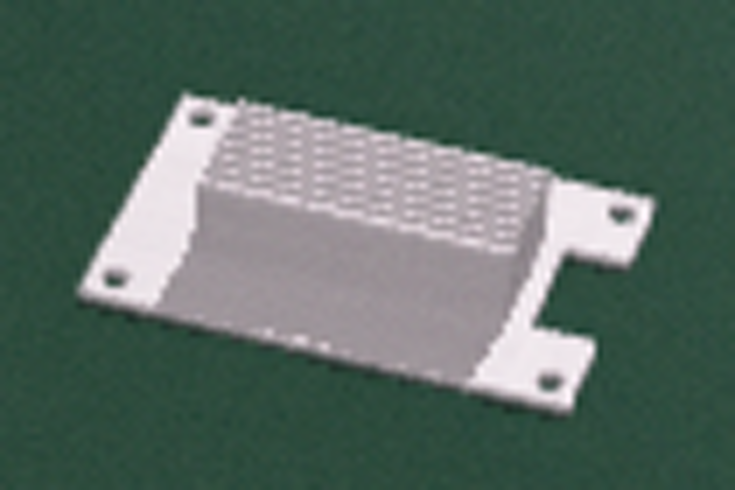

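```bash
python3 - <<'E'
from h import *
import pickle
d=pickle.load(open('d0.pkl','rb')); T,S=d['top'],d['side']
def top(o,p,z,f=6): return ray(T,(p[0]+.5)/f-.5+o[0],(p[1]+.5)/f-.5+o[1],z)
def side(o,p,z,fx,fy): return ray(S,(p[0]+.5)/fx-.5+o[0],(p[1]+.5)/fy-.5+o[1],z)
o1=(200,220);o2=(390,225);o3=(265,245);o4=(310,135)
def fit(L,P):
    L=np.array(L,float);P=np.array(P)[:,:2]
    Lc=L-L.mean(0);Pc=P-P.mean(0)
    a=np.arctan2((Lc[:,0]*Pc[:,1]-Lc[:,1]*Pc[:,0]).sum(),(Lc*Pc).sum())
    R=np.array([[np.cos(a),-np.sin(a)],[np.sin(a),np.cos(a)]]); c=P.mean(0)-R@L.mean(0)
    return c.round(4),a.round(4),((P-(L@R.T+c))*1000).round(1).tolist()
L=[(-.08,.046),(-.08,-.046),(.08,.046),(.08,-.046)]
print('boxT',fit(L,[top(o1,p,.064) for p in[(104,473),(340,498),(161,69),(391,94)]]))
print('boxS',fit(L,[side(o3,p,.064,5,4.8) for p in[(509,452),(560,261),(93,364),(165,183)]]))
print('covT',fit(L,[top(o2,p,.003) for p in[(139,455),(362,498),(201,76),(420,117)]]))
print('covS',fit(L,[side(o4,p,.003,7,7) for p in[(549,381),(621,214),(115,277),(201,118)]]))
for n,p,z in[('pivot',(229,362),.076),('jaw',(58,371),.073),('h1',(575,295),.07),('h2',(578,396),.07),('headR top',(305,325),.076),('headR bot',(305,395),.076)]: print(n,top(o1,p,z))
for n,p,z in[('pivot',(416,316),.076),('jaw',(403,458),.073),('h1',(395,65),.07),('h2',(487,70),.07),('headR l',(385,262),.076),('headR r',(453,262),.076)]: print(n,side(o3,p,z,5,4.8))
for n,p,z in [('disp',(343,184),.04),('cone',(231,207),.04),('weight',(450,198),.02),('dish',(329,342),.01),('smallbox',(163,260),.04)]: print(n,ray(T,*p,z))
E
```

```text
boxT (array([0.5648, 0.2436]), np.float64(-0.1331), [[0.1, -0.2], [0.2, 0.0], [-0.0, -0.2], [-0.3, 0.3]])
boxS (array([0.566 , 0.2421]), np.float64(-0.1305), [[-0.3, 0.3], [0.1, -0.2], [0.2, 0.0], [-0.0, -0.1]])
covT (array([ 0.546 , -0.2276]), np.float64(-0.2192), [[-0.0, -0.1], [0.2, 0.1], [-0.2, -0.0], [0.1, -0.1]])
covS (array([ 0.5479, -0.2298]), np.float64(-0.2216), [[-0.2, 0.0], [0.0, 0.2], [-0.1, -0.2], [0.3, -0.0]])
pivot [0.53220236 0.2494918  0.076     ]
jaw [0.53081011 0.31578566 0.073     ]
h1 [0.55526943 0.11633704 0.07      ]
h2 [0.51601716 0.11590058 0.07      ]
headR top [0.54570969 0.22024747 0.076     ]
headR bot [0.51871188 0.22034143 0.076     ]
pivot [0.53232972 0.24838157 0.076     ]
jaw [0.53008395 0.31149355 0.073     ]
h1 [0.55538578 0.11713202 0.07      ]
h2 [0.51790572 0.11542363 0.07      ]
headR l [0.54695595 0.22394838 0.076     ]
headR r [0.52114288 0.22082582 0.076     ]
disp [ 0.76553029 -0.00308557  0.04      ]
cone [0.71463183 0.2719748  0.04      ]
weight [ 0.72837863 -0.26959052  0.02      ]
dish [0.38408077 0.04213254 0.01      ]
smallbox [0.58852113 0.43419003 0.04      ]
```

The crops confirm the choice. The box at top (243,267) is the larger one: a 160 x 92 mm post pattern fits it to 0.3 mm, with the socket at the bottom. The cover lies with its notch toward the robot. The box is at (0.565,0.243), yaw -0.132. The cover is at (0.547,-0.229), yaw -0.220. The pliers head is at (0.533,0.242), lying along +y. I'll move above the pliers.

Emit:
move_arm(series=[[[0.0228,-0.0208,-0.003,0,0,-0.083,0.05],[0.0228,-0.0208,-0.003,0,0,-0.083,0.05],[0.0228,-0.0208,-0.003,0,0,-0.083,0.05],[0.0228,-0.0208,-0.003,0,0,-0.083,0.05],[0.0228,-0.0208,-0.003,0,0,-0.083,0.05],[0.0228,-0.0208,-0.003,0,0,-0.083,0.05],[0.0228,-0.0208,-0.003,0,0,-0.083,0.05],[0.0228,-0.0208,-0.003,0,0,-0.083,0.05],[0.0228,-0.0208,-0.003,0,0,-0.083,0.05],[0.0228,-0.0208,-0.003,0,0,-0.083,0.05],[0.0228,-0.0208,-0.003,0,0,-0.083,0.05],[0.0228,-0.0208,-0.003,0,0,-0.083,0.05],[0.0228,-0.0208,-0.003,0,0,-0.083,0.05],[0.0228,-0.0208,-0.003,0,0,-0.083,0.05],[0,0,0,0,0,0,0.05],[0,0,0,0,0,0,0.05]]], newtons=80)

```text
clock: 1.48
position: [0.5336, 0.2415, 0.1995]
ee_rot: [-0.0, 0.698, 0.716, -0.001]
contact_force: [-1.6, 0.7, 0.3]
width: 0.0501
```

```bash
python3 - <<'E'
from h import *
import pickle
s=manip.get_state(); im=snap('wrist','w1.png'); pickle.dump((s,im),open('w1.pkl','wb'))
print(s['position'],s['ee_rot'],s['width'],s['contact_force'],s['clock'])
E
```

```text
[0.53358323 0.24145209 0.19950615] [-4.44794292e-04  6.97945410e-01  7.16150582e-01 -5.92253162e-04] 0.05010265573731885 [-1.61865226  0.7392449   0.30637007] 1.4833
```

View pics/w1.png

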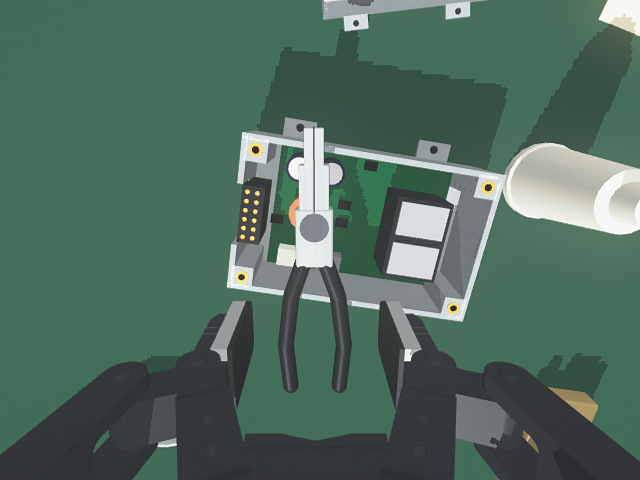

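The wrist view shows the pliers' head block at columns 297-333, rows 210-265, with the pivot at (314,228). The four posts are at (256,150), (241,277), (488,188) and (453,308).

```bash
cat >> h.py <<'E'
from scipy.spatial.transform import Rotation as Ro
def wcal(s,im):
    q=s['ee_rot']; R=Ro.from_quat([q[1],q[2],q[3],q[0]]).as_matrix()
    M=np.eye(4);M[:3,:3]=R;M[:3,3]=s['position']
    W=np.linalg.inv(M@np.array(im['tool_from_camera'])); im=dict(im);im['R']=W[:3,:3];im['t']=W[:3,3]; return im
def fit(L,P):
    L=np.array(L,float);P=np.array(P)[:,:2]
    Lc=L-L.mean(0);Pc=P-P.mean(0)
    a=np.arctan2((Lc[:,0]*Pc[:,1]-Lc[:,1]*Pc[:,0]).sum(),(Lc*Pc).sum())
    R=np.array([[np.cos(a),-np.sin(a)],[np.sin(a),np.cos(a)]]); c=P.mean(0)-R@L.mean(0)
    return c.round(4),a.round(4),((P-(L@R.T+c))*1000).round(1).tolist()
L4=[(-.08,.046),(-.08,-.046),(.08,.046),(.08,-.046)]
E
python3 - <<'E'
from h import *
import pickle
s,im=pickle.load(open('w1.pkl','rb')); w=wcal(s,im)
print(fit(L4,[ray(w,*p,.064) for p in[(256,150),(241,277),(488,188),(453,308)]]))
for n,p,z in[('pivot',(314,228),.076),('far',(314.5,210),.076),('nearL',(297,265),.076),('nearR',(332.5,266),.076),('jawtip',(313.5,128),.073),('h1',(290,392),.067),('h2',(340,392),.067)]: print(n,ray(w,*p,z))
E
```

```text
(array([0.5659, 0.2449]), np.float64(-0.1324), [[0.4, -0.2], [-0.1, 0.0], [-0.2, -0.2], [-0.2, 0.4]])
pivot [0.53294206 0.25151366 0.076     ]
far [0.53295828 0.26385367 0.076     ]
nearL [0.52184362 0.22473512 0.076     ]
nearR [0.54646183 0.22466118 0.076     ]
jawtip [0.53096449 0.31594417 0.073     ]
h1 [0.5172651 0.113492  0.067    ]
h2 [0.55717256 0.11458068 0.067     ]
```

Emit:
move_arm(series=[[[0,0.001,-0.02,0,0,0,0.05],[0,0.001,-0.03,0,0,0,0.05],[0,0,-0.03,0,0,0,0.05],[0,0,-0.02,0,0,0,0.05],[0,0,-0.015,0,0,0,0.05],[0,0,-0.0095,0,0,0,0.05],[0,0,0,0,0,0,0.05],[0,0,0,0,0,0,0.05]]])

```text
clock: 2.2
position: [0.5325, 0.2454, 0.0761]
ee_rot: [-0.0, 0.697, 0.717, 0.0]
contact_force: [0.3, -0.6, 0.4]
width: 0.0503
```

```bash
python3 - <<'E'
from h import *
snap('wrist','w2.png')
im=snap('side','s2.png')
cv2.imwrite('pics/s2c.png',cv2.resize(im['color'][230:380,250:410,::-1],None,fx=4.5,fy=4,interpolation=cv2.INTER_CUBIC))
E
```

```text
(no output)
```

View pics/w2.png

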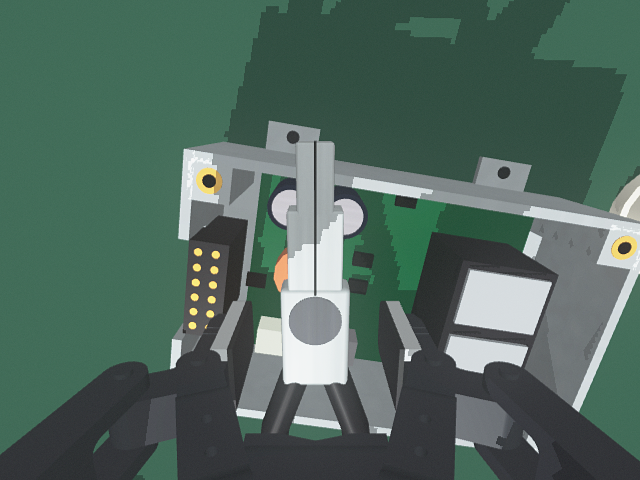

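View pics/s2c.png

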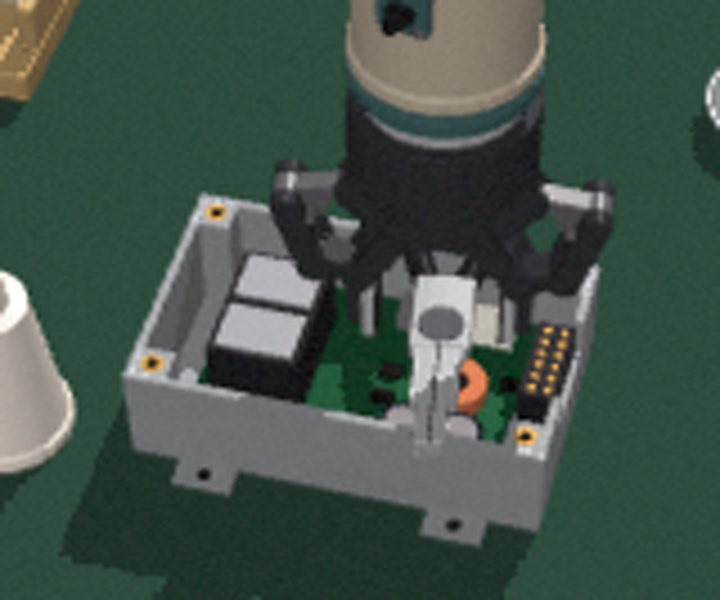

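Emit:
move_arm(series=[[[0,0,-0.0015,0,0,0,0.03],[0,0,0,0,0,0,0.02],[0,0,0,0,0,0,0.015],[0,0,0,0,0,0,0.01],[0,0,0,0,0,0,0.01],[0,0,0,0,0,0,0.01]]])

```text
clock: 2.8
position: [0.5334, 0.2449, 0.0756]
ee_rot: [0.0, 0.697, 0.717, 0.001]
contact_force: [-0.3, 0.7, 5.7]
width: 0.0238
```

```bash
python3 - <<'E'
from h import *
for i in range(3):
    s=manip.get_state(); print(s['position'],s['width'],s['contact_force'])
    snap('wrist','w3.png')
E
```

```text
[0.53341467 0.24487684 0.07558192] 0.023760720398000507 [-0.28404512  0.68228747  5.747361  ]
[0.53342899 0.24486949 0.07559787] 0.023670825468374696 [-1.19459321  0.34568087  5.98387178]
[0.53339686 0.2448549  0.07559384] 0.02352285991485187 [-1.48558818  0.42059901  6.08616445]
```

View pics/w3.png

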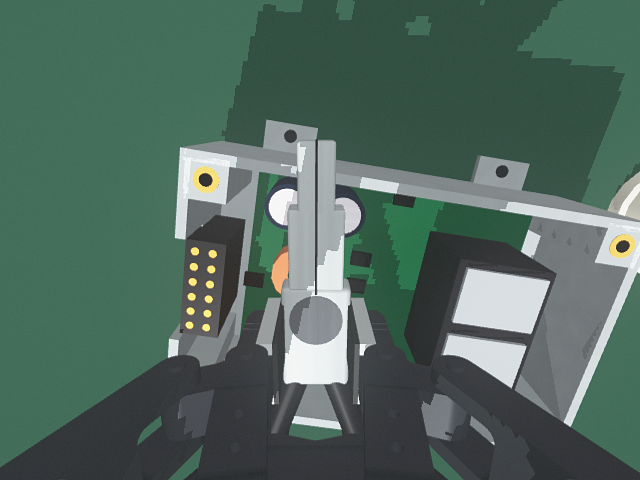

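Width 23.6 mm, with 6 N pushing up on the tool. The grip is on the pad tips, so I'll test it with a small, slow lift.

Emit:
move_arm(series=[[[0,0,0.002,0,0,0,0.01],[0,0,0.004,0,0,0,0.01],[0,0,0.004,0,0,0,0.01],[0,0,0.002,0,0,0,0.01],[0,0,0,0,0,0,0.01]]])

```text
clock: 3.37
position: [0.5332, 0.2447, 0.0868]
ee_rot: [0.0, 0.697, 0.717, 0.0]
contact_force: [0.9, -0.1, -1.2]
width: 0.0237
```

```bash
python3 - <<'E'
from h import *
s=manip.get_state(); print(s['position'],s['width'],s['contact_force'],s['moment'])
snap('wrist','w4.png')
im=snap('side','s4.png')
cv2.imwrite('pics/s4c.png',cv2.resize(im['color'][230:380,250:410,::-1],None,fx=4.5,fy=4,interpolation=cv2.INTER_CUBIC))
E
```

```text
[0.53324948 0.24469822 0.08676935] 0.02369844812283131 [ 0.91478251 -0.06094074 -1.21121887] [ 0.03758554 -0.00393451 -0.02214796]
```

View pics/w4.png

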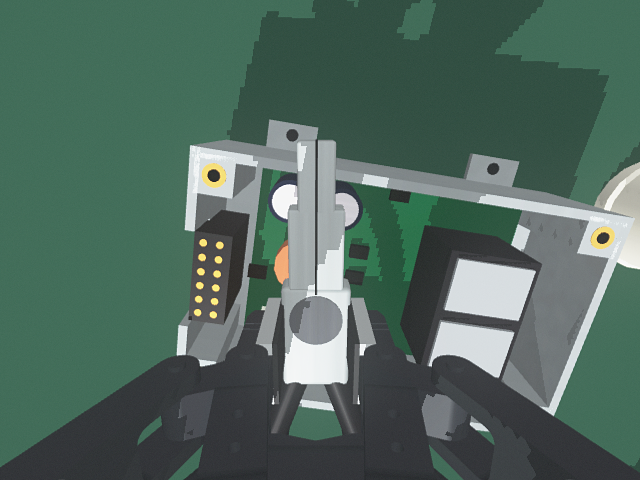

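View pics/s4c.png

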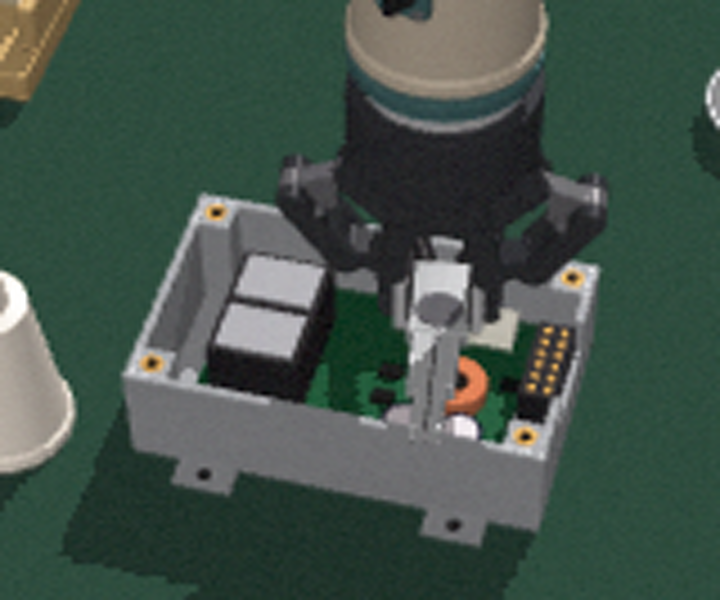

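The pliers came up rigidly in the fingers. I'll carry them over the open table.

Emit:
move_arm(series=[[[0,0,0.01,0,0,0,0.01],[0,0,0.02,0,0,0,0.01],[0,0,0.02,0,0,0,0.01],[0,-0.01,0.005,0,0,0,0.01],[0.002,-0.02,0,0,0,0,0.01],[0.002,-0.025,0,0,0,0,0.01],[0.003,-0.03,0,0,0,0,0.01],[0.003,-0.03,0,0,0,0,0.01],[0.003,-0.03,0,0,0,0,0.01],[0.002,-0.025,0,0,0,0,0.01],[0.002,-0.02,0,0,0,0,0.01],[0,-0.01,-0.01,0,0,0,0.01],[0,0,-0.02,0,0,0,0.01],[0,0,-0.03,0,0,0,0.01],[0,0,-0.03,0,0,0,0.01],[0,0,-0.015,0,0,0,0.01],[0,0,-0.01,0,0,0,0.01],[0,0,0,0,0,0,0.01]]])

```text
clock: 4.97
position: [0.5477, 0.0448, 0.0237]
ee_rot: [-0.002, 0.697, 0.717, -0.002]
contact_force: [-0.2, -0.5, -3.4]
width: 0.024
```

```bash
python3 - <<'E'
from h import *
im=snap('side','s5.png')
cv2.imwrite('pics/s5c.png',cv2.resize(im['color'][160:300,270:430,::-1],None,fx=4.5,fy=4,interpolation=cv2.INTER_CUBIC))
s=manip.get_state(); print(s['position'],s['width'],s['contact_force'],s['moment'])
E
```

```text
[0.54899675 0.04476925 0.02518423] 0.02349882860233067 [-0.2944408   0.11479938 -2.90009292] [ 0.04516098  0.00669696 -0.02001362]
```

View pics/s5c.png

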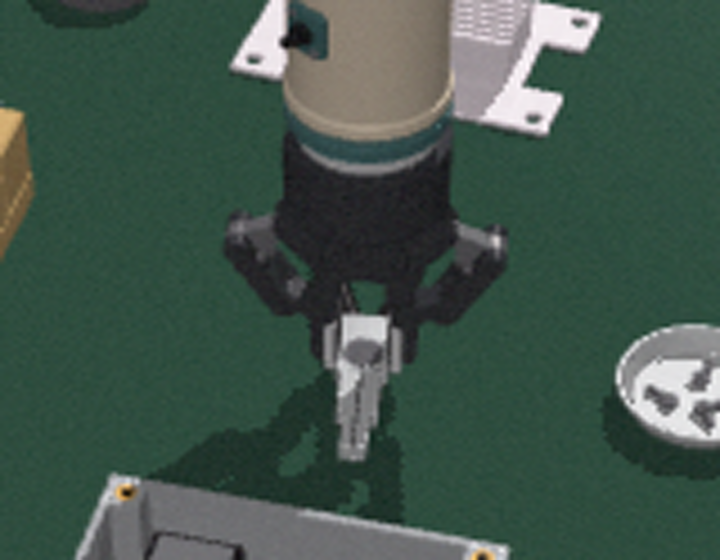

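Emit:
move_arm(series=[[[0,0,-0.004,0,0,0,0.01],[0,0,-0.004,0,0,0,0.01],[0,0,-0.003,0,0,0,0.01],[0,0,-0.001,0,0,0,0.01],[0,0,0,0,0,0,0.01],[0,0,0,0,0,0,0.01]]])

```text
clock: 5.52
position: [0.5501, 0.0447, 0.0146]
ee_rot: [0.0, 0.697, 0.717, 0.0]
contact_force: [0.5, -1.0, -1.6]
width: 0.0241
```

Emit:
move_arm(series=[[[0,0,-0.0015,0,0,0,0.01],[0,0,0,0,0,0,0.01],[0,0,0,0,0,0,0.01]]])

```text
clock: 5.77
position: [0.5499, 0.0446, 0.0129]
ee_rot: [0.0, 0.697, 0.717, 0.0]
contact_force: [-0.2, -0.0, -2.3]
width: 0.0236
```

```bash
python3 - <<'E'
from h import *
s=manip.get_state(); print(s['position'],s['width'],s['contact_force'],s['moment'])
E
```

```text
[0.54994368 0.04462723 0.01286973] 0.02364132172162152 [-0.204007   -0.02762932 -2.32053376] [ 0.07656398  0.00801408 -0.00293517]
```

Emit:
move_arm(series=[[[0,0,-0.001,0,0,0,0.01],[0,0,0,0,0,0,0.01],[0,0,-0.0005,0,0,0,0.01],[0,0,0,0,0,0,0.01]]])

```text
clock: 6.1
position: [0.55, 0.0446, 0.0117]
ee_rot: [0.0, 0.697, 0.717, 0.0]
contact_force: [-1.0, -0.2, 1.4]
width: 0.0238
```

Contact: the force changed from -2.3 to +1.4 N. I'll release gently, then rise.

Emit:
move_arm(series=[[[0,0,0,0,0,0,0.024],[0,0,0,0,0,0,0.026],[0,0,0,0,0,0,0.032],[0,0,0,0,0,0,0.04],[0,0,0,0,0,0,0.05],[0,0,0,0,0,0,0.05],[0,0,0.01,0,0,0,0.05],[0,0,0.03,0,0,0,0.06],[0,0,0.04,0,0,0,0.07],[0,0,0.04,0,0,0,0.08],[0,0,0.03,0,0,0,0.085],[0,0,0,0,0,0,0.085]]])

```text
clock: 7.1
position: [0.5544, 0.0446, 0.1692]
ee_rot: [0.006, 0.697, 0.717, 0.005]
contact_force: [0.7, -0.1, 0.9]
width: 0.0848
```

```bash
python3 - <<'E'
from h import *
s=manip.get_state(); print(s['position'],s['ee_rot'],s['width'],s['contact_force'],s['qpos'])
snap('wrist','w6.png')
E
```

```text
[0.55435961 0.04456099 0.16918392] [0.00551532 0.69706967 0.71696519 0.00493598] 0.0847986409531538 [ 0.65379778 -0.09109204  0.86745532] [-4.49372254e-02  2.91312299e-01  1.67320503e+00  5.85685265e-05
  1.16227223e+00 -7.30983074e-02]
```

View pics/w6.png

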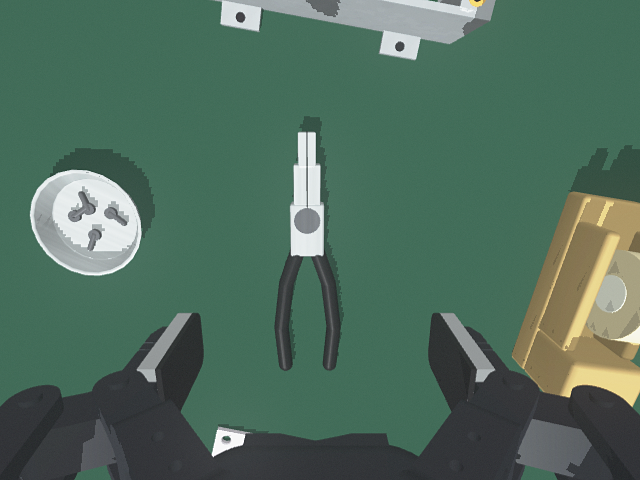

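The pliers lie flat and free, with the head at (307,230), clear of the box, dish and dispenser. On to the cover.

Emit:
move_arm(series=[[[-0.0006,-0.0228,0.003,0,0,0.11,0.085],[-0.0006,-0.0228,0.003,0,0,0.11,0.085],[-0.0006,-0.0228,0.003,0,0,0.11,0.085],[-0.0006,-0.0228,0.003,0,0,0.11,0.085],[-0.0006,-0.0228,0.003,0,0,0.11,0.085],[-0.0006,-0.0228,0.003,0,0,0.11,0.085],[-0.0006,-0.0228,0.003,0,0,0.11,0.085],[-0.0006,-0.0228,0.003,0,0,0.11,0.085],[-0.0006,-0.0228,0.003,0,0,0.11,0.085],[-0.0006,-0.0228,0.003,0,0,0.11,0.085],[-0.0006,-0.0228,0.003,0,0,0.11,0.085],[-0.0006,-0.0228,0.003,0,0,0.11,0.085],[0,0,0,0,0,0,0.085],[0,0,0,0,0,0,0.085],[0,0,0,0,0,0,0.085]]])

```text
clock: 8.4
position: [0.542, -0.2281, 0.1963]
ee_rot: [-0.001, 0.112, 0.994, 0.001]
contact_force: [0.6, 0.2, -0.4]
width: 0.0851
```

```bash
python3 - <<'E'
from h import *
import pickle
s=manip.get_state(); im=snap('wrist','w7.png'); pickle.dump((s,im),open('w7.pkl','wb'))
print(s['position'],s['ee_rot'],s['width'],s['contact_force'],s['clock'])
E
```

```text
[ 0.54196714 -0.22814473  0.1963406 ] [-1.07767525e-03  1.11909315e-01  9.93717441e-01  8.89627135e-04] 0.08507215623708196 [ 0.55324886  0.20078425 -0.37043901] 8.4
```

View pics/w7.png

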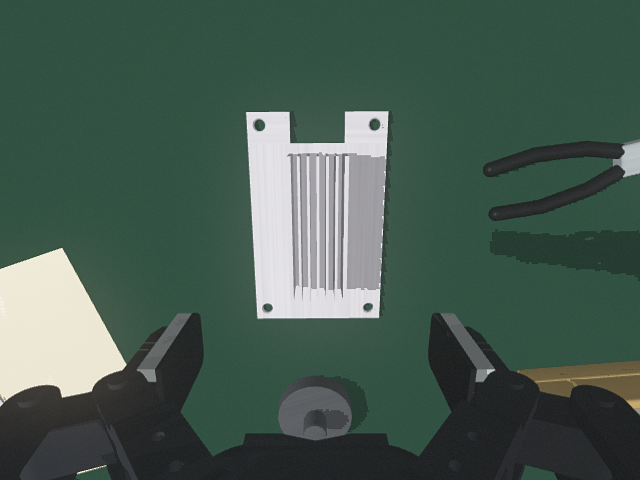

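The wrist view shows the cover's holes at (374,124), (259,125), (368,307) and (267,308), with the notch facing the robot. The weight is beyond it at (316,405).

```bash
python3 - <<'E'
from h import *
import pickle
s,im=pickle.load(open('w7.pkl','rb')); w=wcal(s,im)
print(fit(L4,[ray(w,*p,.003) for p in[(374.5,124.5),(259,125),(368,307),(267,307.5)]]))
q=s['ee_rot']; print(Ro.from_quat([q[1],q[2],q[3],q[0]]).as_matrix().round(4))
print(ray(w,316,400,.03))
E
```

```text
(array([ 0.5472, -0.2257]), np.float64(-0.2183), [[0.3, -0.2], [0.3, 0.0], [-0.2, 0.2], [-0.3, -0.1]])
[[-0.975   0.2224 -0.0019]
 [ 0.2224  0.975   0.002 ]
 [ 0.0023  0.0015 -1.    ]]
[ 0.70202286 -0.26188184  0.03      ]
```

Emit:
move_arm(series=[[[0.003,0,-0.02,0,0,0.006,0.085],[0.002,0,-0.03,0,0,0,0.085],[0,0,-0.035,0,0,0,0.085],[0,0,-0.03,0,0,0,0.085],[0,0,-0.025,0,0,0,0.085],[0,0,-0.015,0,0,0,0.085],[0,0,-0.01,0,0,0,0.085],[0,0,-0.005,0,0,0,0.085],[0,0,0,0,0,0,0.085],[0,0,0,0,0,0,0.085]]])

```text
clock: 9.28
position: [0.5484, -0.2288, 0.028]
ee_rot: [0.001, 0.108, 0.994, -0.0]
contact_force: [0.4, -0.2, 1.0]
width: 0.0845
```

```bash
python3 - <<'E'
from h import *
s=manip.get_state(); print(s['position'],s['ee_rot'],s['width'],s['contact_force'],s['clock'])
snap('wrist','w8.png')
E
```

```text
[ 0.54837587 -0.22884953  0.02802789] [ 6.09085384e-04  1.07997339e-01  9.94150980e-01 -1.81144092e-04] 0.08450793252809445 [ 0.44289737 -0.21686656  1.02517651] 9.2833
```

View pics/w8.png

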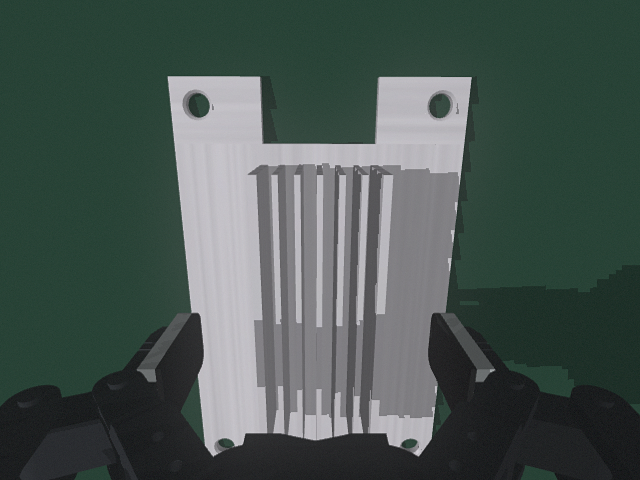

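Emit:
move_arm(series=[[[0,0,-0.005,0,0,0,0.07],[0,0,-0.004,0,0,0,0.06],[0,0,-0.001,0,0,0,0.052],[0,0,0,0,0,0,0.048],[0,0,0,0,0,0,0.04],[0,0,0,0,0,0,0.03],[0,0,0,0,0,0,0.03],[0,0,0,0,0,0,0.03]]], newtons=90)

```text
clock: 10.0
position: [0.5476, -0.2285, 0.0177]
ee_rot: [-0.0, 0.108, 0.994, 0.0]
contact_force: [-0.5, 2.7, 4.8]
width: 0.0444
```

```bash
python3 - <<'E'
from h import *
s=manip.get_state(); print(s['position'],s['ee_rot'],s['width'],s['contact_force'],s['clock'])
snap('wrist','w9.png')
E
```

```text
[ 0.54761729 -0.22852875  0.01767395] [-5.99697148e-05  1.08387232e-01  9.94108658e-01  4.25679498e-04] 0.04439615600172283 [-0.5215863   2.7354892   4.83723684] 10.0
```

View pics/w9.png

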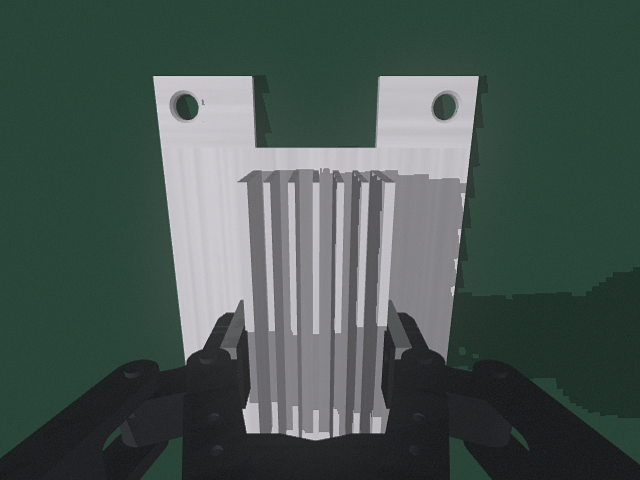

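Gripped at a width of 44.4 mm and symmetrical in the image. I'll lift.

Emit:
move_arm(series=[[[0,0,0.003,0,0,0,0.03],[0,0,0.006,0,0,0,0.03],[0,0,0.01,0,0,0,0.03],[0,0,0.01,0,0,0,0.03],[0,0,0.01,0,0,0,0.03],[0,0,0.006,0,0,0,0.03],[0,0,0,0,0,0,0.03],[0,0,0,0,0,0,0.03],[0,0,0,0,0,0,0.03]]])

```text
clock: 10.8
position: [0.5474, -0.2288, 0.0622]
ee_rot: [-0.0, 0.108, 0.994, 0.0]
contact_force: [-0.7, -0.5, -4.0]
width: 0.0448
```

```bash
python3 - <<'E'
from h import *
s=manip.get_state(); print(s['position'],s['ee_rot'],s['width'],s['contact_force'],s['moment'],s['clock'])
snap('wrist','w10.png')
im=snap('side','s10.png'); cv2.imwrite('pics/s10c.png',cv2.resize(im['color'][80:220,280:440,::-1],None,fx=4.5,fy=4,interpolation=cv2.INTER_CUBIC))
E
```

```text
[ 0.54739413 -0.22881955  0.06220334] [-2.40955143e-04  1.08166003e-01  9.94132811e-01  1.07758615e-04] 0.04477753755880237 [-0.69483733 -0.51543914 -4.0345066 ] [0.03526371 0.03117293 0.01443538] 10.8
```

View pics/w10.png

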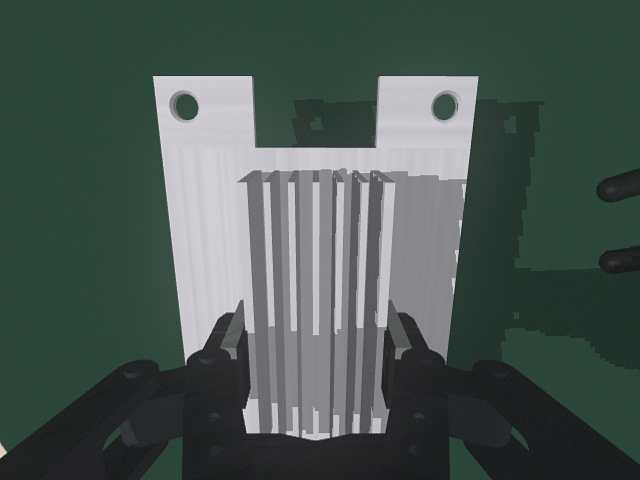

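View pics/s10c.png

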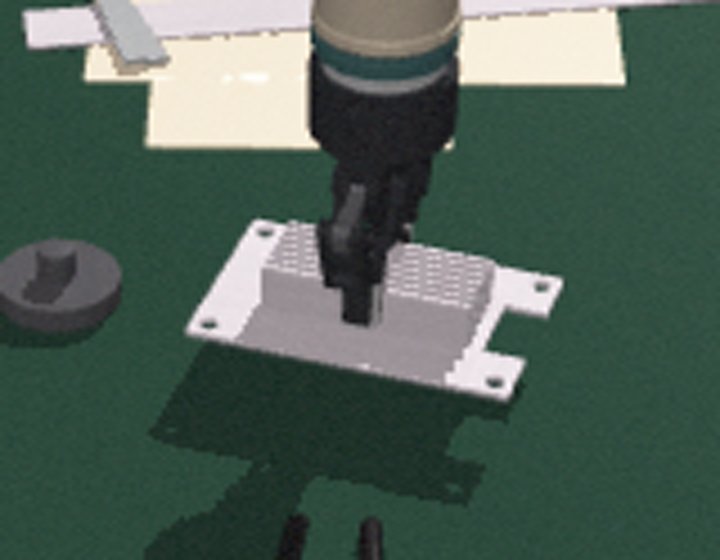

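Held level and not slipping: the holes sit at the same wrist pixels as before the lift. I'll raise it and carry it over to the box, well above it.

Emit:
move_arm(series=[[[0,0,0.015,0,0,0,0.03],[0,0,0.03,0,0,0,0.03],[0,0.01,0.03,0,0,0,0.03],[0,0.02,0.03,0,0,0.008,0.03],[0.001,0.03,0.01,0,0,0.008,0.03],[0.002,0.035,0,0,0,0.008,0.03],[0.002,0.035,0,0,0,0.008,0.03],[0.002,0.035,0,0,0,0.008,0.03],[0.002,0.035,0,0,0,0.008,0.03],[0.002,0.035,0,0,0,0.008,0.03],[0.002,0.035,0,0,0,0.008,0.03],[0.002,0.035,0,0,0,0.008,0.03],[0.002,0.035,0,0,0,0.008,0.03],[0.001,0.035,0,0,0,0.008,0.03],[0,0.035,0,0,0,0,0.03],[0,0.03,0,0,0,0,0.03],[0,0.02,0,0,0,0,0.03],[0,0.0125,0,0,0,0,0.03],[0,0,0,0,0,0,0.03],[0,0,0,0,0,0,0.03]]])

```text
clock: 12.57
position: [0.5654, 0.2431, 0.1767]
ee_rot: [-0.001, 0.064, 0.998, -0.001]
contact_force: [0.5, -0.6, -4.1]
width: 0.0451
```

```bash
python3 - <<'E'
from h import *
import pickle
s=manip.get_state(); d={n:snap(n,n+'11.png') for n in('top','side','wrist')}; d['s']=s;pickle.dump(d,open('d11.pkl','wb'))
print(s['position'],s['ee_rot'],s['width'],s['contact_force'],s['moment'],s['clock'])
c=lambda im,a,b,f,fy,n: cv2.imwrite('pics/'+n,cv2.resize(im['color'][a[0]:a[1],b[0]:b[1],::-1],None,fx=f,fy=fy,interpolation=cv2.INTER_CUBIC))
c(d['top'],(205,325),(185,305),5,5,'t11c.png'); c(d['side'],(200,350),(250,410),4.5,4,'s11c.png')
E
```

```text
[0.56536466 0.24313611 0.17669205] [-5.17918355e-04  6.37479469e-02  9.97965559e-01 -8.21249722e-04] 0.04508852349189265 [ 0.53730246 -0.60057171 -4.13812852] [-0.09888505 -0.0412998  -0.02558938] 12.5667
```

View pics/t11c.png

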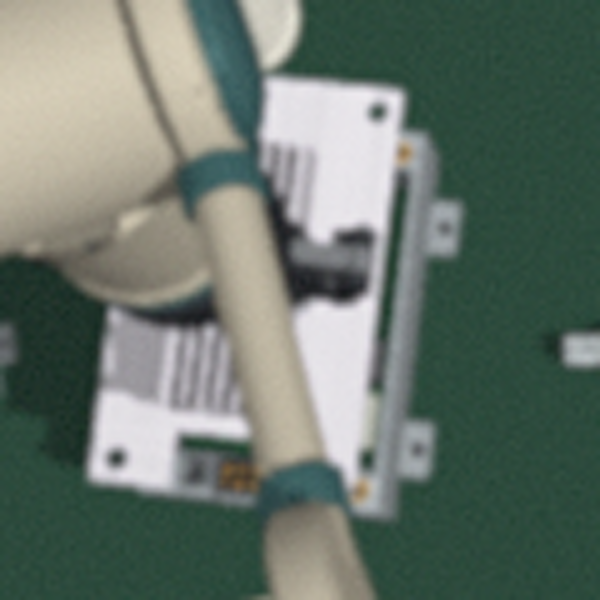

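View pics/s11c.png

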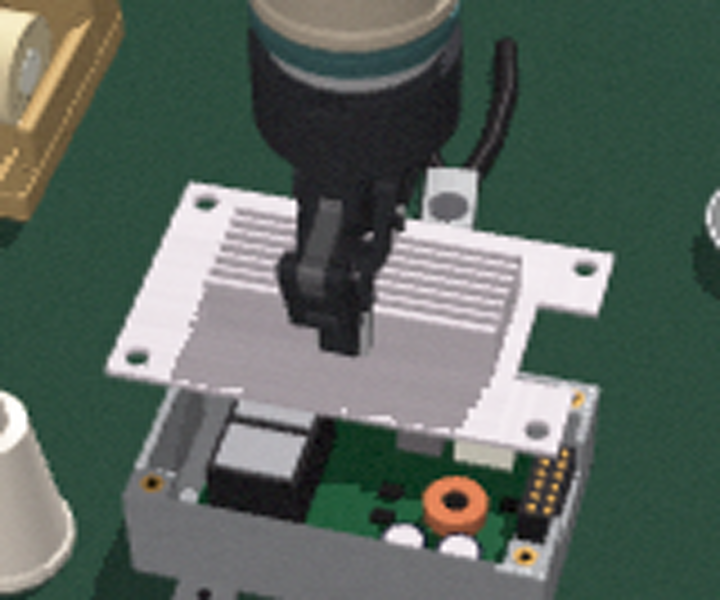

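View pics/wrist11.png

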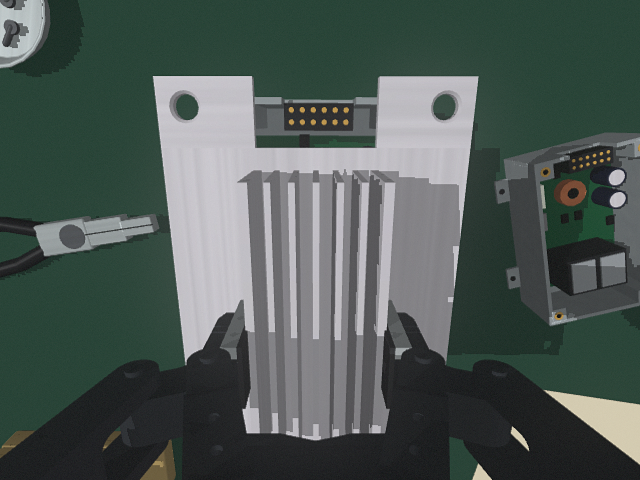

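```bash
python3 - <<'E'
from h import *
import pickle
d=pickle.load(open('d11.pkl','rb')); T,S=d['top'],d['side']; w=wcal(d['s'],d['wrist'])
cz=d['s']['position'][2]-.0177+.003
sd=lambda p:ray(S,(p[0]+.5)/4.5-.5+250,(p[1]+.5)/4-.5+200,cz)
tp=lambda p:ray(T,(p[0]+.5)/5-.5+185,(p[1]+.5)/5-.5+205,cz)
a=fit(L4,[sd(p) for p in[(538,430),(585,268),(136,357),(205,203)]]); print('S',a,'minus box',a[0]-[.5660,.2421],a[1]+.1305)
b=fit([L4[0],L4[3]],[tp((117,458)),tp((377,111))]); print('T',b,'minus box',b[0]-[.5648,.2436],b[1]+.1331)
c=fit(L4[:2],[ray(w,445,106,cz),ray(w,184.5,106,cz)]); print('W',c, 'minus box',c[0]-[.5659,.2449],c[1]+.1324)
E
```

```text
S (array([0.565 , 0.2411]), np.float64(-0.1253), [[-0.6, 0.1], [-0.2, -0.0], [0.6, 0.0], [0.2, -0.1]]) minus box [-0.001 -0.001] 0.00520000000000001
T (array([0.5642, 0.2428]), np.float64(-0.1248), [[-0.0, 0.0], [0.0, -0.0]]) minus box [-0.0006 -0.0008] 0.008300000000000002
W (array([0.5647, 0.2446]), np.float64(-0.1267), [[-0.0, -0.2], [0.0, 0.2]]) minus box [-0.0012 -0.0003] 0.005699999999999983
```

All three cameras agree. The cover is off by about (-1.0, -0.8) mm and +0.006 rad relative to the box. I'll correct that and descend to about 27 mm above the rim.

Emit:
move_arm(series=[[[0.001,0.0008,0,0,0,-0.006,0.03],[0,0,-0.01,0,0,0,0.03],[0,0,-0.015,0,0,0,0.03],[0,0,-0.015,0,0,0,0.03],[0,0,-0.015,0,0,0,0.03],[0,0,-0.01,0,0,0,0.03],[0,0,-0.003,0,0,0,0.03],[0,0,0,0,0,0,0.03],[0,0,0,0,0,0,0.03],[0,0,0,0,0,0,0.03]]])

```text
clock: 13.55
position: [0.5675, 0.2445, 0.1102]
ee_rot: [0.001, 0.067, 0.998, 0.0]
contact_force: [0.4, 0.7, -3.7]
width: 0.0449
```

```bash
cat > look.py <<'E'
from h import *
import pickle,sys
k=sys.argv[1]
s=manip.get_state(); d={n:snap(n,n+k+'.png') for n in('top','side','wrist')}; d['s']=s;pickle.dump(d,open(f'd{k}.pkl','wb'))
print(s['position'],s['ee_rot'],s['width'],s['contact_force'],s['moment'],s['clock'])
c=lambda im,a,b,f,fy,n: cv2.imwrite('pics/'+n,cv2.resize(im['color'][a[0]:a[1],b[0]:b[1],::-1],None,fx=f,fy=fy,interpolation=cv2.INTER_CUBIC))
c(d['top'],(205,325),(185,305),5,5,f't{k}c.png'); c(d['side'],(230,380),(250,410),4.5,4,f's{k}c.png')
E
python3 look.py 12
```

```text
[0.56754475 0.24449689 0.11022792] [9.68709663e-04 6.74050646e-02 9.97725145e-01 3.91284955e-04] 0.0448945565761497 [ 0.40036456  0.73734579 -3.70549146] [-0.02800308 -0.00537082 -0.0004436 ] 13.55
```

View pics/s12c.png

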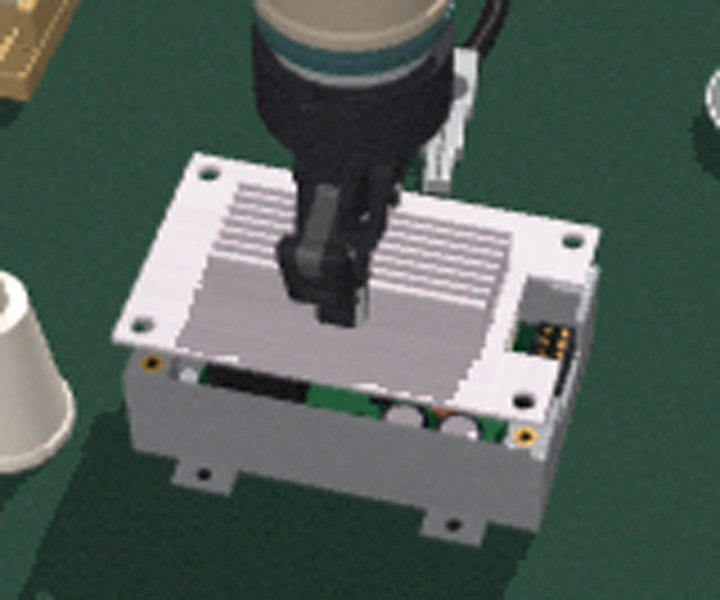

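View pics/t12c.png

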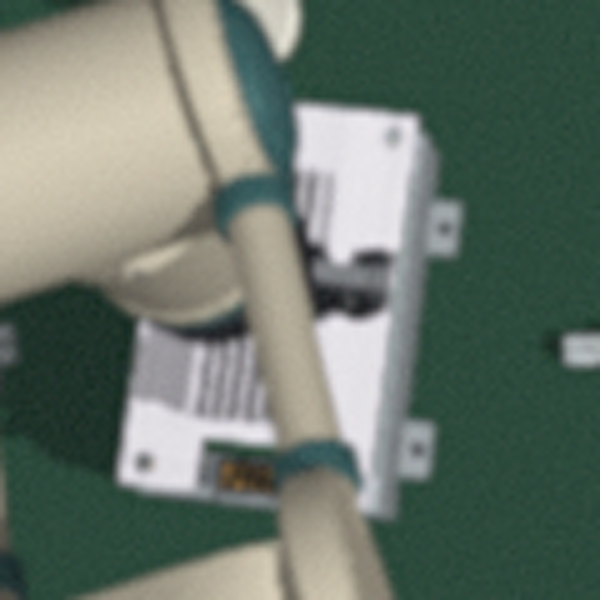

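Emit:
move_arm(series=[[[0,0,-0.004,0,0,0,0.03],[0,0,-0.004,0,0,0,0.03],[0,0,-0.003,0,0,0,0.03],[0,0,-0.001,0,0,0,0.03],[0,0,0,0,0,0,0.03],[0,0,0,0,0,0,0.03],[0,0,0,0,0,0,0.03],[0,0,0,0,0,0,0.03]]])

```text
clock: 14.37
position: [0.5669, 0.2444, 0.0975]
ee_rot: [0.0, 0.067, 0.998, 0.0]
contact_force: [-0.7, -0.1, -3.9]
width: 0.0447
```

```bash
python3 look.py 13
```

```text
[0.56688423 0.24439092 0.09745081] [1.68272654e-04 6.73353285e-02 9.97730381e-01 1.12964399e-04] 0.04466891514708888 [-0.73939687 -0.13987304 -3.93642976] [0.03627688 0.03885394 0.02625244] 14.3667
```

View pics/s13c.png

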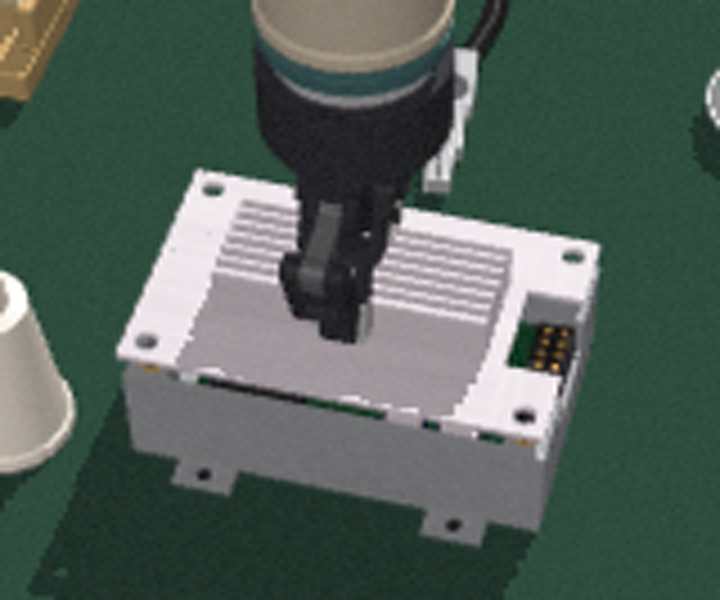

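View pics/t13c.png

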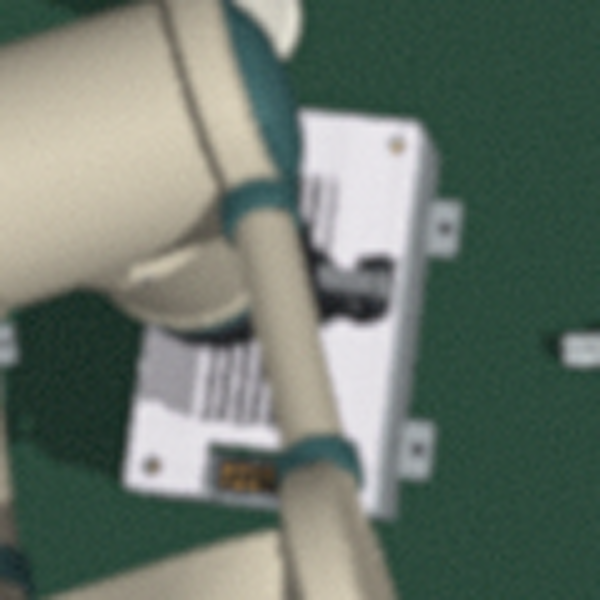

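View pics/wrist13.png

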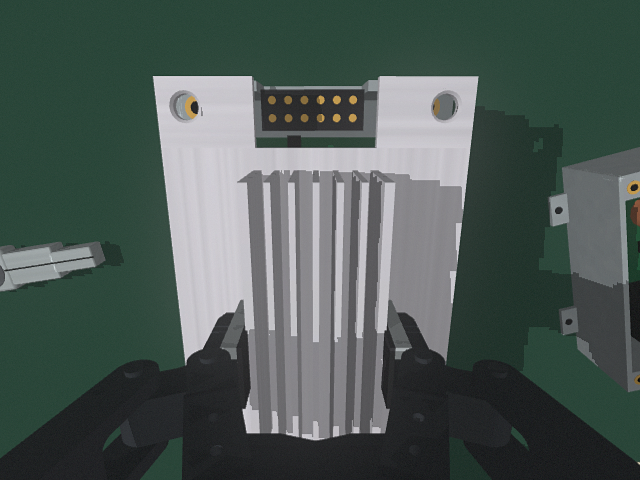

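```bash
python3 - <<'E'
from h import *
import pickle
d=pickle.load(open('d13.pkl','rb')); T,S=d['top'],d['side']; w=wcal(d['s'],d['wrist'])
sd=lambda p,z:ray(S,(p[0]+.5)/4.5-.5+250,(p[1]+.5)/4-.5+230,z)
tp=lambda p,z:ray(T,(p[0]+.5)/5-.5+185,(p[1]+.5)/5-.5+205,z)
for cz in (.0805,.0825,.0845):
    a=fit(L4,[sd(p,cz) for p in[(525,414),(573,257),(147,342),(213,189)]]); print('S',a[0]-[.5660,.2421],a[1]+.1305,a[2])
    b=fit([L4[0],L4[3]],[tp((152,466),cz),tp((397,145),cz)]); print('T',b[0]-[.5648,.2436],b[1]+.1331,b[2])
    c=fit(L4[:2],[ray(w,445,106,cz),ray(w,184.5,106,cz)]); print('W',c[0]-[.5659,.2449],c[1]+.1324)
# where do posts project in wrist by box est
for p in L4[:2]:
    R=Ro.from_euler('z',-.1324).as_matrix(); print(proj(w,R@[p[0],p[1],.064]+[.5659,.2449,0]))
# height by two views of holes
from itertools import product
for n,(a,b) in {'h0':((525,414),(152,466)),'h3':((213,189),(397,145))}.items():
    P=[]
    for im,(u,v) in((S,((a[0]+.5)/4.5-.5+250,(a[1]+.5)/4-.5+230)),(T,((b[0]+.5)/5-.5+185,(b[1]+.5)/5-.5+205))):
        K=np.array([[im['fx'],0,im['cx']],[0,im['fy'],im['cy']],[0,0,1]]);P.append((K@np.c_[im['R'],im['t']],np.array([u,v])))
    X=cv2.triangulatePoints(P[0][0],P[1][0],P[0][1],P[1][1]);print(n,(X[:3]/X[3]).ravel())
for n,(a,b) in {'p0':((509,452),(104,473)),'p3':((165,183),(391,94))}.items():
    P=[]
    for im,(u,v) in((S,((a[0]+.5)/5-.5+265,(a[1]+.5)/4.8-.5+245)),(T,((b[0]+.5)/6-.5+200,(b[1]+.5)/6-.5+220))):
        K=np.array([[im['fx'],0,im['cx']],[0,im['fy'],im['cy']],[0,0,1]]);P.append((K@np.c_[im['R'],im['t']],np.array([u,v])))
    X=cv2.triangulatePoints(P[0][0],P[1][0],P[0][1],P[1][1]);print(n,(X[:3]/X[3]).ravel())
c=lambda im,a,b,f,n: cv2.imwrite('pics/'+n,cv2.resize(im['color'][a[0]:a[1],b[0]:b[1],::-1],None,fx=f,fy=f,interpolation=cv2.INTER_CUBIC))
c(d['wrist'],(70,160),(150,480),2.4,'w13c.png')
E
```

```text
S [ 0.0006 -0.0009] -0.0030000000000000027 [[-0.2, -0.4], [-0.3, 0.4], [0.2, 0.6], [0.3, -0.7]]
T [0.0006 0.0005] -0.002700000000000008 [[-0.1, 0.1], [0.1, -0.1]]
W [0.0003 0.0011] -0.0014000000000000123
S [0.0003 0.0005] -0.0030000000000000027 [[-0.0, -0.5], [-0.1, 0.5], [0.1, 0.5], [0.1, -0.6]]
T [0.0003 0.0002] -0.002700000000000008 [[-0.0, 0.0], [0.0, -0.0]]
W [0.0003 0.0011] -0.0014000000000000123
S [0.0001 0.0019] -0.0030000000000000027 [[0.1, -0.6], [0.0, 0.6], [-0.1, 0.5], [-0.0, -0.4]]
T [ 0.     -0.0001] -0.002700000000000008 [[0.1, -0.1], [-0.1, 0.1]]
W [0.0004 0.001 ] -0.0014000000000000123
(np.float64(427.50771703916143), np.float64(107.41531916298953))
(np.float64(196.05649278443832), np.float64(107.7697023045848))
h0 [0.49261334 0.29975011 0.08464297]
h3 [0.63869562 0.18720769 0.08422288]
p0 [0.49203631 0.29936102 0.06534479]
p3 [0.63829982 0.1874978  0.06587936]
```

View pics/w13c.png

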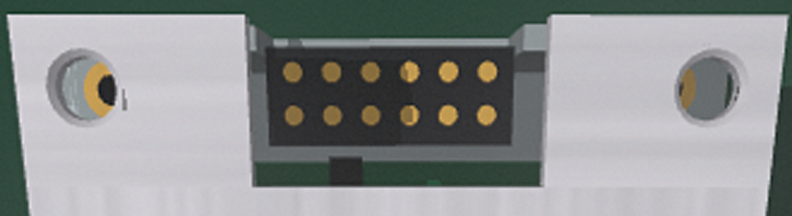

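The holes sit over the posts: the residual is about (+0.3, +0.5) mm and -0.002 rad in all three views. Triangulation puts the underside about 15-16 mm above the rim. I'll make a tiny trim and settle.

Emit:
move_arm(series=[[[-0.0003,-0.0005,0,0,0,0.002,0.03],[0,0,0,0,0,0,0.03],[0,0,0,0,0,0,0.03],[0,0,0,0,0,0,0.03],[0,0,0,0,0,0,0.03],[0,0,0,0,0,0,0.03],[0,0,0,0,0,0,0.03],[0,0,0,0,0,0,0.03],[0,0,0,0,0,0,0.03],[0,0,0,0,0,0,0.03],[0,0,0,0,0,0,0.03],[0,0,0,0,0,0,0.03]]])

```text
clock: 15.52
position: [0.5664, 0.2439, 0.0973]
ee_rot: [-0.0, 0.066, 0.998, 0.0]
contact_force: [0.0, -0.6, -3.9]
width: 0.0451
```

```bash
python3 look.py 14; python3 - <<'E'
from h import *
a=cv2.imread('pics/wrist13.png').astype(int);b=cv2.imread('pics/wrist14.png').astype(int)
print(abs(a-b)[70:160,150:255].mean())
s=manip.get_state();print(s['position'],s['qd'].round(4))
cv2.imwrite('pics/w14c.png',cv2.resize(b[70:160,150:480].astype('uint8'),None,fx=2.4,fy=2.4))
E
```

```text
[0.56643114 0.24385583 0.09731304] [-2.93172276e-06  6.63431878e-02  9.97796863e-01  5.11088734e-05] 0.045061851046795956 [ 0.01387141 -0.64091849 -3.87300883] [-0.00393293  0.00606382 -0.01154545] 15.5167
2.0407760141093476
[0.56640701 0.24384571 0.09731804] [ 0.0005 -0.0007  0.0007  0.0021  0.0001  0.0003]
```

View pics/w14c.png

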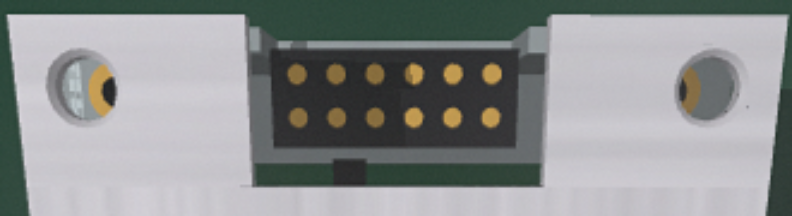

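View pics/side14.png

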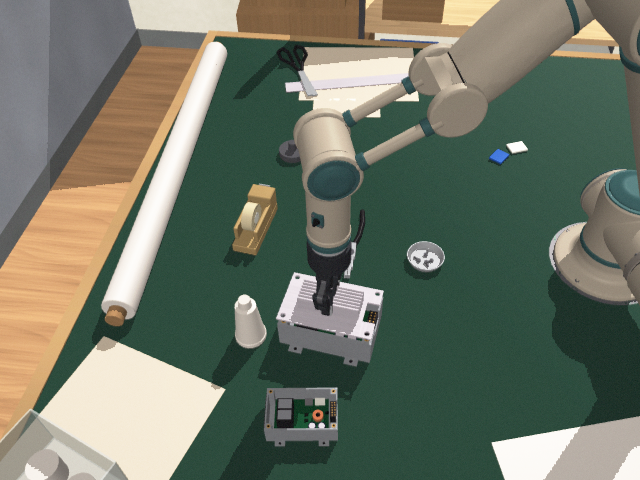

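The brass inserts now show symmetrically through both holes at the socket end, at wrist crop (107,90) and (686,90). The socket is centred in the notch, the arm is still, and the bystanders are where they were. I'll hand it in.

```bash
python3 -c "
from rig import manip
print(manip.sign_off())"
```

```text
the job is handed in; nothing more can be done
None
```

The pliers lie flat on the table about 20 cm from the box's centre. The cover is held still and level about 15–16 mm above the rim, with its notch over the socket. I handed the job in at about 15.6 s; the sign-off reports no verdict.

- **Pliers:** I gripped them by the head, lowered them until they touched the table and let go. The wrist picture showed them flat and free.
- **Cover alignment:** before the last small correction, the top, side and wrist views agreed to about 1 mm and 0.003 rad. I then moved the cover 0.3 mm in x, 0.5 mm in y and 0.002 rad. After that I checked only the wrist view, which showed the brass inserts symmetric in the two socket-end holes; I did not measure all four holes again.
- **Forces and stillness:** the only load on the wrist was the cover's weight, about 3.9 N. Joint speeds were about 0.002 rad/s or less.
- **Bystanders:** the dispenser, thread cone, weight and screw dish looked unmoved in the last side view.
- **Disagreement:** triangulated heights read about 1.6 mm too high on the known posts. That is within the stated calibration error, and I allowed for it in the cover's height.

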